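# Fit the backup cell in a control unit

### The arm

A 6-joint arm with a two-finger parallel gripper is mounted at the origin on the work surface. World frame = base frame: x ahead of the robot, y to its left, z up, the work surface at z = 0. Lengths are in m, angles in degrees, forces in N, time in s.
With the tool pointing down it reaches from about 0.4 to 0.825 m from the base axis. Payload 7 kg.
Tool frame: the origin (TCP) lies between the finger pads; the fingertips stand 19 mm ahead of it and the grasp point (between the pads) is the TCP (r.finger_overhang is the distance from the TCP to the fingertips, in m); z points along the fingers, y is the direction in which the jaws open and shut (so a half turn about z gives the same grasp; the last joint's range is limited). The gripper opens to 88 mm and grips with 3 to 60 N. Pads are 19 mm wide; open, the fingers measure 130 mm over their backs; the gripper's body (78 mm by 193 mm) begins 47 mm behind the grasp point.
Start: joints at [-54.483, 20.546, 0.682, 0, -70.136, -16.507], TCP at [0.22, -0.638, 0.246] pointing down, gripper open.
Joint ranges: [-176.03, 176.03], [-82.01, 121.73], [-58.28, 71.71], [-173.87, 95.51], [-174.79, -0.11], [-173.66, 173.66]. Speed limits (degrees/s): [136.94, 136.94, 172.46, 180, 180, 180].

### API

Orientations are given as [roll, pitch, yaw] about the fixed x, y, z axes, in that order (R = Rz(yaw) Ry(pitch) Rx(roll)).
In Python, from plant import r, optics gives the robot as it stands. The module is installed in compiled form; this text tells all that it offers.
- The arm moves only by the tool step_arm, never from a script. Its argument "increments" is a list of rows, each an object of numbers: "tx", "ty", "tz": the shift along the world's x, y, z in mm; "ax", "ay", "az": the turn, a rotation vector about the world's x, y, z in degrees; "claw": the gripper command: -1 is shut, 1 is fully open, values between are in proportion. In form: [{"tx": .., "ty": .., "tz": .., "ax": .., "ay": .., "az": .., "claw": ..}, ...]. A call has 1 to 12 rows; each row shifts and turns the commanded pose from where the row before left it; what a row does not reach is not made up. A row lasts 1/10 s, in which the tool goes at most 50 mm and 8.59 degrees, less where a joint would pass 70% of its speed; a pose out of reach is approached as far as the arm can. A call with a gripper value outside its range is refused whole. The fingers move at their own pace and stop on an object; "newtons" is the grip in N (left out, the last holds). Time passes only in rows, so rows that do not move let the fingers close. It gives the time, the measured TCP pose, the force and the opening at its end, in the units of the state.
- r.get_state(): the state, without advancing time (a new reading comes with each control period).
- optics.capture(name): name is "side" or "top" or "wrist"; returns a dict with "image" (480x640x3 uint8, blue, green, red), "depth" (480x640 float32, m along the optical axis (not along the pixel's ray), 0 where there is no reading), "fx", "fy", "cx", "cy" (pixels), "R" (3x3) and "t" (3): a world point X has camera coordinates R X + t. Camera axes: x right, y down, z forward; pixel columns grow to the right and rows downward; lengths in m; the calibration is good to about 2 mm. A picture is of the moment at which its call begins.
- r.close_job(): hands the job in, once; it reports no verdict.
The state is a dict: "time_s": time; "joints": joint angles; "qd": joint speeds; "joint_torque": joint torques, N m; "tcp_pos": TCP position; "eef_rot": TCP orientation; "contact_force": force on the tool from outside, world axes, zero at the start; "moment": the same for the moment, N m; "gripper_width": finger opening in m.
Only numpy, scipy, OpenCV 4.12 (cv2) and the standard library are available. Lean on these libraries where they do the work, as an engineer would, in place of code of your own. Each camera call takes 0.05 s, during which the arm holds its last target. There are 200 camera calls.

### The job

Fit the new backup battery in the silver car control unit: with a fingertip, slide the coin cell that lies on top of the unit over the edge of the round battery well until it drops in and lies flat on the bottom, then push the sliding cover fully shut over it. Do not pick the cell up, do not let it fall off the unit, and leave the old cell, the screwdriver and the meter where they lie.

Things in the scene. Friction and masses are not known exactly. Their poses are not given: they have to be found in the camera images.
- unit: silver control unit, fixed on a dark steel plate 174 x 140 mm. Origin on the bench, z up. Its flat top is 38 mm above the bench, x -75 to +65, y -52 to +52 mm; in it a flush black battery bay with the well at x = -15, y = 0. Two guide rails 4.5 mm high, 39 mm apart, stand on the top from x = -12 to +50 mm; from the well to the -x end the top is bare. Plug headers (+x end) are lower
- well_seat (a point): centre of the floor of the battery well: round recess 27 mm across, 9 mm deep, upright walls, open at the top, its edge flush with the top of the unit (9 mm above this point), brass contact on its floor. Axes as the unit's
- cell_center (a point): new coin cell, a loose steel disc 24.5 mm across, 7.7 mm thick, about 12 g; the point is its centre, half-way up. It lies flat on top of the unit on the -x side of the well, 30 to 47 mm from the well's centre. Fully down in the well its centre is 3.85 mm above well_seat, its top 1.3 mm below the top of the unit
- cover (a joint): slide of the battery cover, in m: 0 = fully shut, centred over the well; it grows as the cover moves along the unit's +x; parked open at 0.036 to 0.044, travel 0 to 0.046. It stays where it is left; about 1.2 N moves it. It passes only above a cell that is fully down
- cover_ridge (a point): middle of the rear (+x) face of the thumb ridge of the cover, 7.6 mm above the unit's top. The cover is a grey plate 36 (x) x 38 (y) x 2.5 mm, sliding 0.6 mm above the top; the ridge on it is 26 mm wide (y), 5 mm thick, 9 mm tall, flush with its +x edge, 18 mm from the cover's middle. Pushing this face towards the unit's -x shuts the cover
- closed_unit: bystander: another control unit, black plastic with white plug headers and no battery well, on the same kind of plate (174 x 140 mm), fixed, 39 mm high. Origin on the bench
- old_cell_center (a point): bystander: centre of the old, used coin cell, same size as the new one, lying on the bench
- screwdriver: bystander: loose screwdriver 170 mm long lying on the bench along its own x, red handle towards its -x
- meter: bystander: loose multimeter, 86 (x) x 178 (y) x 51 mm, red, lying face up on the bench. Origin at the centre of its underside
Mind the look-alikes: they are no part of the job. Leave any brown, orange or yellow look-alike of the part that bears cell_center alone.

How it is judged (in metres and radians):
On the way:
1. the cell has dropped into the well and lies flat on its floor (horizontal distance between cell_center and well_seat below 0.003 m and z of cell_center in the frame of well_seat below 0.0052 m and angle between cell_center's own z axis and vertical below 0.08 rad), for 0.2 s.
At the end, for the whole second after the job is handed in: the cell lies flat on the floor of the well (centre within 3 mm of the well's axis and at most 5.2 mm above its floor, tilted less than 0.08 rad), and the cover is shut to within 2 mm (all of step 1 and value of joint cover below 0.002 m); the robot touches nothing.
It fails at once if the cell is lifted more than 7 mm off the top of the unit (z of cell_center in the frame of well_seat above 0.02 m).
It fails at once if the cell falls off the unit (z of cell_center in the frame of well_seat below -0.003 m).
It fails at once if the old cell is moved more than 15 mm (distance of old_cell_center from where it was at the start of the episode above 0.015 m).
It fails at once if the screwdriver is moved more than 15 mm (distance of screwdriver from where it was at the start of the episode above 0.015 m).
It fails at once if the meter is moved more than 15 mm (distance of meter from where it was at the start of the episode above 0.015 m).
It also fails if it takes over 54 s, if anything falls off the work surface, if the arm or the gripper's body presses on something with over 40 N, if the wrist force passes 120 N, or if a joint passes its speed limit or range.

## Working session

There is one attempt and no reset: what is moved stays moved. The work goes in short steps, Python scripts to look and compute and a tool call to move; the robot and the scene stay as the last step left them, time stands still between calls to the robot, and variables do not carry over. Pictures are saved under pics/ and viewed, about 8 in all and at most 12, crops included, and the job is handed in when it is done.

Besides the shell and the picture viewer there is one more tool, called as name(argument=value, ...), one argument or row to a line, values as JSON. step_arm: Moves the arm, as the interface text tells. Its arguments: {"type":"object","properties":{"increments":{"type":"array","items":{"type":"object","properties":{"tx":{"type":"number"},"ty":{"type":"number"},"tz":{"type":"number"},"ax":{"type":"number"},"ay":{"type":"number"},"az":{"type":"number"},"claw":{"type":"number"}}}},"newtons":{"type":"number"}},"required":["increments"]}

```bash
mkdir -p pics; cat > h.py <<'E'
import numpy as np, cv2
from plant import r, optics
def world(c,u,v,d=None):
    d=c["depth"][int(round(v)),int(round(u))] if d is None else d
    p=np.array([(u-c["cx"])/c["fx"]*d,(v-c["cy"])/c["fy"]*d,d]); return np.array(c["R"]).T@(p-c["t"])
def onz(c,u,v,z):
    R=np.array(c["R"]);o=-R.T@c["t"];k=R.T@np.array([(u-c["cx"])/c["fx"],(v-c["cy"])/c["fy"],1]);return o+k*(z-o[2])/k[2]
def proj(c,X):
    p=np.array(c["R"])@np.array(X)+c["t"];return np.array([p[0]/p[2]*c["fx"]+c["cx"],p[1]/p[2]*c["fy"]+c["cy"]])
E
python3 - <<'E'
from h import *
import pickle
s=r.get_state();print(s)
for n in("top","side"):
    c=optics.capture(n);cv2.imwrite(f"pics/{n}0.png",c["image"]);pickle.dump(c,open(n+"0.pkl","wb"))
    print(n,c["fx"],-np.array(c["R"]).T@c["t"],c["R"])
E
```

```text
{'time_s': 0.0, 'joints': array([-5.44823640e+01,  2.05897471e+01,  6.33213656e-01, -2.26866438e-02,
       -7.01350550e+01, -1.65064657e+01]), 'qd': array([ 0.07203193,  0.02578552,  0.0117967 ,  0.00301218,  0.00475171,
       -0.05153678]), 'joint_torque': array([-9.59420795e-04, -5.82715702e+01,  2.93039507e+01,  6.99655920e+00,
        6.93778595e-03, -1.15162370e-04]), 'tcp_pos': array([ 0.21971525, -0.63774567,  0.24462938]), 'eef_rot': array([ 1.79906126e+02, -5.57729156e-03, -1.60996551e+02]), 'contact_force': array([-0.69251462, -0.86443486, -0.57420014]), 'moment': array([ 0.02113837, -0.01220934, -0.00334169]), 'gripper_width': 0.0872085536121734}
top 497.9921025222001 [0.43428634 0.01690378 0.90408294] [[ 0.00782525 -0.99983489 -0.01640021]
 [-0.98260958 -0.00464564 -0.18562553]
 [ 0.18551869  0.01756757 -0.98248369]]
side 476.72710753478873 [0.30158753 0.53948809 0.42164747] [[-0.85148496 -0.52427787  0.0102993 ]
 [-0.27204245  0.42486535 -0.86341319]
 [ 0.44829261 -0.7379852  -0.50439229]]
```

View pics/top0.png

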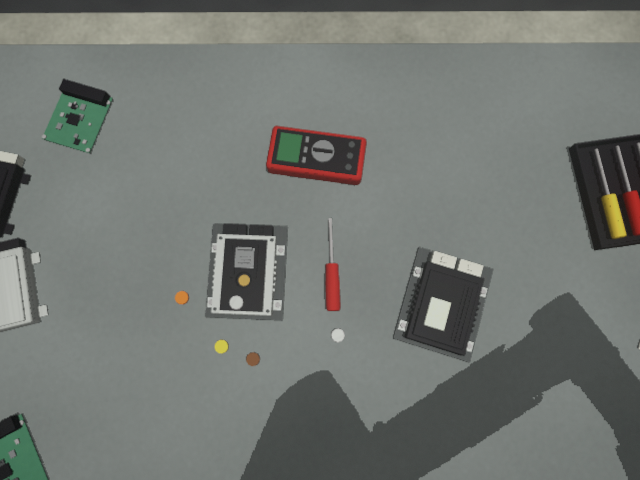

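```bash
python3 - <<'E'
from h import *
import pickle
c=pickle.load(open("top0.pkl","rb"))
cv2.imwrite("pics/crop0.png",cv2.resize(c["image"][215:330,195:300],None,fx=5,fy=5,interpolation=cv2.INTER_CUBIC))
for n,u,v in [("cell",236,302),("brass",244,281),("cover",245,258),("old",338,335),("silverL",213,270),("plateTL",211,223)]: print(n,world(c,u,v))
E
```

```text
cell [0.50069621 0.16994003 0.04512189]
brass [0.53956793 0.160645   0.02512571]
cover [0.57860716 0.1579176  0.0396732 ]
old [ 0.44652296 -0.00695906  0.00387807]
silverL [0.56187243 0.22149118 0.00489589]
plateTL [ 6.51456630e-01  2.30621948e-01 -5.69760834e-04]
```

View pics/crop0.png

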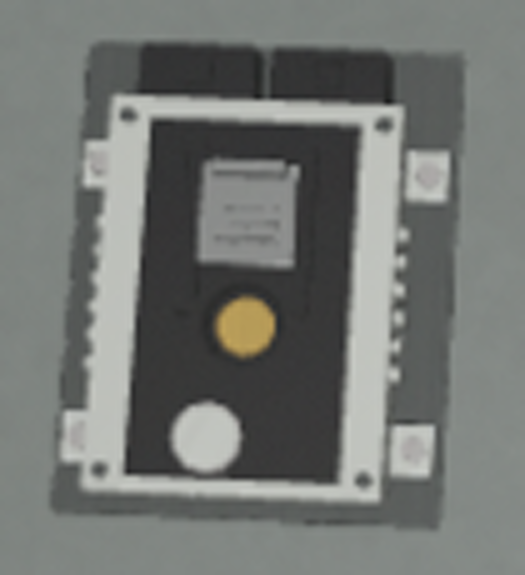

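```bash
cat > m.py <<'E'
from h import *
import pickle
c=pickle.load(open("top0.pkl","rb"))
g=lambda x,y,z:onz(c,195+(x+.5)/5-.5,215+(y+.5)/5-.5,z)
P=[g(*p,.038)[:2] for p in[(113,95),(403,107),(380,500),(83,488)]]
obj=np.array([[65,52],[65,-52],[-75,-52],[-75,52]])/1e3
A,_=cv2.estimateAffinePartial2D(obj,np.array(P));print(A,np.hypot(A[0,0],A[1,0]),np.degrees(np.arctan2(A[1,0],A[0,0])))
print((obj@A[:,:2].T+A[:,2]-P)*1e3)
print("well",A@[-.015,0,1],g(245,326,.029),"cell",g(206,437,.0457),"cover rear",g(249,162,.050))
print(g(206,437,.0457)[:2]-A@[-.015,0,1])
E
python3 m.py
```

```text
[[ 0.99478785  0.03311016  0.55620305]
 [-0.03311016  0.99478785  0.15963205]] 0.9953387112160422 -1.9063080696107269
[[-0.21187287 -0.27078287]
 [ 0.27691399  0.10065115]
 [-0.04787604 -0.01307942]
 [-0.01715824  0.18320405]]
well [0.54128123 0.16012871] [0.54123564 0.16079614 0.029     ] cell [0.50064925 0.17018271 0.0457    ] cover rear [0.59639371 0.15795832 0.05      ]
[-0.04063197  0.01005401]
```

step_arm(
  increments=[
    {"tx": 35,"ty": 35,"az": -6.6,"claw": -0.73},
    {"tx": 35,"ty": 35,"az": -6.6},
    {"tx": 35,"ty": 35,"az": -6.6},
    {"tx": 35,"ty": 35,"az": -6.6},
    {"tx": 35,"ty": 35,"az": -6.6},
    {"tx": 35,"ty": 35},
    {"tx": 35,"ty": 35},
    {"tx": 30,"ty": 35},
    {"ty": 45},
    {"ty": 45},
    {"ty": 45},
    {"ty": 45},
  ],
)

```text
$.increments[0]: bad value
```

step_arm(
  increments=[
    {"ty": 45},
    {"ty": 45},
    {"ty": 45},
    {"ty": 45},
    {"ty": 45},
    {"ty": 45},
    {"ty": 45},
    {"ty": 33},
    {"tx": 0},
    {"tx": 0},
  ],
)

```text
$.increments[0]: bad value
```

step_arm(
  increments=[
    {"tx": 35,"ty": 35,"tz": 0,"ax": 0,"ay": 0,"az": -6.6,"claw": -0.73},
    {"tx": 35,"ty": 35,"tz": 0,"ax": 0,"ay": 0,"az": -6.6,"claw": -0.73},
    {"tx": 35,"ty": 35,"tz": 0,"ax": 0,"ay": 0,"az": -6.6,"claw": -0.73},
    {"tx": 35,"ty": 35,"tz": 0,"ax": 0,"ay": 0,"az": -6.6,"claw": -0.73},
    {"tx": 35,"ty": 35,"tz": 0,"ax": 0,"ay": 0,"az": -6.6,"claw": -0.73},
    {"tx": 35,"ty": 35,"tz": 0,"ax": 0,"ay": 0,"az": 0,"claw": -0.73},
    {"tx": 35,"ty": 35,"tz": 0,"ax": 0,"ay": 0,"az": 0,"claw": -0.73},
    {"tx": 30,"ty": 35,"tz": 0,"ax": 0,"ay": 0,"az": 0,"claw": -0.73},
    {"tx": 0,"ty": 45,"tz": 0,"ax": 0,"ay": 0,"az": 0,"claw": -0.73},
    {"tx": 0,"ty": 45,"tz": 0,"ax": 0,"ay": 0,"az": 0,"claw": -0.73},
  ],
)

```text
time_s: 1.1
tcp_pos: [0.4952, -0.2663, 0.2444]
eef_rot: [180.0, -0.1, 166.0]
contact_force: [0.7, 0.1, -0.1]
gripper_width: 0.0144
```

step_arm(
  increments=[
    {"tx": 0,"ty": 45,"tz": 0,"ax": 0,"ay": 0,"az": 0,"claw": -0.73},
    {"tx": 0,"ty": 45,"tz": 0,"ax": 0,"ay": 0,"az": 0,"claw": -0.73},
    {"tx": 0,"ty": 45,"tz": 0,"ax": 0,"ay": 0,"az": 0,"claw": -0.73},
    {"tx": 0,"ty": 45,"tz": 0,"ax": 0,"ay": 0,"az": 0,"claw": -0.73},
    {"tx": 0,"ty": 45,"tz": 0,"ax": 0,"ay": 0,"az": 0,"claw": -0.73},
    {"tx": 0,"ty": 45,"tz": 0,"ax": 0,"ay": 0,"az": 0,"claw": -0.73},
    {"tx": 0,"ty": 45,"tz": 0,"ax": 0,"ay": 0,"az": 0,"claw": -0.73},
    {"tx": 0,"ty": 45,"tz": 0,"ax": 0,"ay": 0,"az": 0,"claw": -0.73},
    {"tx": 0,"ty": 45,"tz": 0,"ax": 0,"ay": 0,"az": 0,"claw": -0.73},
    {"tx": 0,"ty": 25,"tz": 0,"ax": 0,"ay": 0,"az": 0,"claw": -0.73},
    {"tx": 0,"ty": 0,"tz": 0,"ax": 0,"ay": 0,"az": 0,"claw": -0.73},
    {"tx": 0,"ty": 0,"tz": 0,"ax": 0,"ay": 0,"az": 0,"claw": -0.73},
  ],
)

```text
time_s: 2.3
tcp_pos: [0.4944, 0.1622, 0.2451]
eef_rot: [-180.0, -0.0, 166.1]
contact_force: [-0.7, 1.5, 0.4]
gripper_width: 0.0122
```

```bash
python3 - <<'E'
from h import *
import pickle
c=optics.capture("wrist");cv2.imwrite("pics/w1.png",c["image"]);pickle.dump(c,open("w1.pkl","wb"))
print(r.get_state()["tcp_pos"],-np.array(c["R"]).T@c["t"],c["fx"])
for n,X in[("cell",(.5006,.1702,.0457)),("well",(.5413,.1601,.029)),("tip",r.get_state()["tcp_pos"]-[0,0,.019])]:print(n,proj(c,X))
E
```

```text
[0.49452986 0.16161667 0.24522503] [0.41907061 0.1813384  0.3844671 ] 334.51300011994454
cell [328.10833126 221.89022313]
well [327.43849414 254.71389087]
tip [317.6842983  296.30979247]
```

View pics/w1.png

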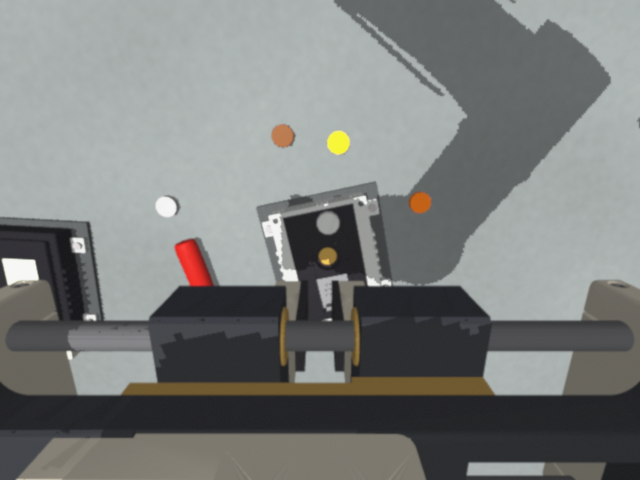

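step_arm(
  increments=[
    {"tx": -21,"ty": 15,"tz": -25,"ax": 0,"ay": 0,"az": 0,"claw": -0.73},
    {"tx": 0,"ty": 0,"tz": -40,"ax": 0,"ay": 0,"az": 0,"claw": -0.73},
    {"tx": 0,"ty": 0,"tz": -40,"ax": 0,"ay": 0,"az": 0,"claw": -0.73},
    {"tx": 0,"ty": 0,"tz": -40,"ax": 0,"ay": 0,"az": 0,"claw": -0.73},
    {"tx": 0,"ty": 0,"tz": -25,"ax": 0,"ay": 0,"az": 0,"claw": -0.73},
    {"tx": 0,"ty": 0,"tz": -8,"ax": 0,"ay": 0,"az": 0,"claw": -0.73},
    {"tx": 0,"ty": 0,"tz": -4,"ax": 0,"ay": 0,"az": 0,"claw": -0.73},
    {"tx": 0,"ty": 0,"tz": -2,"ax": 0,"ay": 0,"az": 0,"claw": -0.73},
    {"tx": 0,"ty": 0,"tz": 0,"ax": 0,"ay": 0,"az": 0,"claw": -0.73},
    {"tx": 0,"ty": 0,"tz": 0,"ax": 0,"ay": 0,"az": 0,"claw": -0.73},
  ],
)

```text
time_s: 3.35
tcp_pos: [0.4745, 0.1772, 0.0627]
eef_rot: [179.9, 0.1, 166.0]
contact_force: [0.1, -0.1, 0.1]
gripper_width: 0.0117
```

```bash
cat > look.py <<'E'
from h import *
import sys
n=sys.argv[1];s=r.get_state();print(s["tcp_pos"],s["contact_force"],s["gripper_width"])
ims=[]
for cam in("side","wrist"):
    c=optics.capture(cam);u,v=proj(c,(.53,.165,.04)).astype(int);w=90 if cam=="side" else 70
    u=min(max(u,w),639-w);v=min(max(v,w),479-w)
    print(cam,u,v);ims.append(cv2.resize(c["image"][v-w:v+w,u-w:u+w],(400,400),interpolation=cv2.INTER_CUBIC))
cv2.imwrite(f"pics/{n}.png",np.hstack(ims))
E
python3 look.py l1
```

```text
[0.47445528 0.17722696 0.06269935] [ 0.14510664 -0.05793851  0.13734141] 0.011668106923207312
side 321 330
wrist 321 382
```

View pics/l1.png

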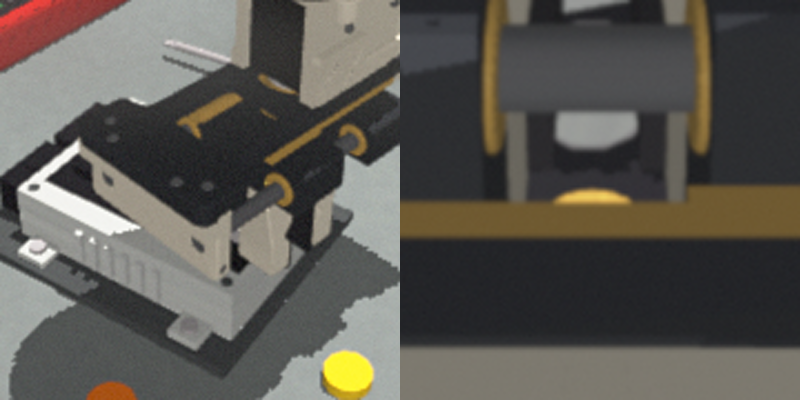

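step_arm(
  increments=[
    {"tx": 0,"ty": 0,"tz": -3,"ax": 0,"ay": 0,"az": 0,"claw": -0.73},
    {"tx": 0,"ty": 0,"tz": 0,"ax": 0,"ay": 0,"az": 0,"claw": -0.73},
    {"tx": 0,"ty": 0,"tz": 0,"ax": 0,"ay": 0,"az": 0,"claw": -0.73},
    {"tx": 0,"ty": 0,"tz": 0,"ax": 0,"ay": 0,"az": 0,"claw": -0.73},
  ],
)

```text
time_s: 3.85
tcp_pos: [0.4738, 0.1768, 0.0585]
eef_rot: [-180.0, -0.0, 166.0]
contact_force: [0.2, -0.7, -0.6]
gripper_width: 0.0119
```

step_arm(
  increments=[
    {"tx": 4.8,"ty": -1.2,"tz": 1,"ax": 0,"ay": 0,"az": 0,"claw": -0.73},
    {"tx": 4.8,"ty": -1.2,"tz": 0,"ax": 0,"ay": 0,"az": 0,"claw": -0.73},
    {"tx": 4.8,"ty": -1.2,"tz": 0,"ax": 0,"ay": 0,"az": 0,"claw": -0.73},
    {"tx": 4.8,"ty": -1.2,"tz": 0,"ax": 0,"ay": 0,"az": 0,"claw": -0.73},
    {"tx": 4.8,"ty": -1.2,"tz": 0,"ax": 0,"ay": 0,"az": 0,"claw": -0.73},
    {"tx": 2.4,"ty": -0.6,"tz": 0,"ax": 0,"ay": 0,"az": 0,"claw": -0.73},
    {"tx": 0,"ty": 0,"tz": 0,"ax": 0,"ay": 0,"az": 0,"claw": -0.73},
  ],
)

```text
time_s: 4.55
tcp_pos: [0.5006, 0.17, 0.0594]
eef_rot: [-180.0, -0.0, 166.0]
contact_force: [-0.6, 0.3, 0.1]
gripper_width: 0.0117
```

```bash
python3 look.py l2
```

```text
[0.50056629 0.17003572 0.05942754] [-0.55352094  0.25137602  0.06817373] 0.011673311465613762
side 321 330
wrist 322 345
```

View pics/l2.png

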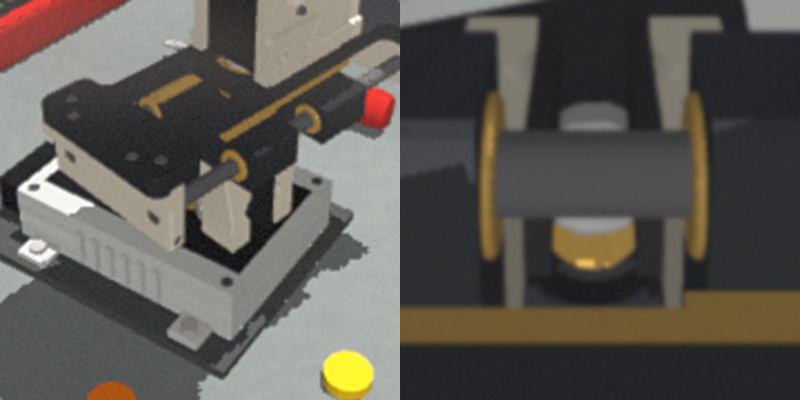

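step_arm(
  increments=[
    {"tx": 3.9,"ty": -1,"tz": 0,"ax": 0,"ay": 0,"az": 0,"claw": -0.73},
    {"tx": 3.9,"ty": -1,"tz": 0,"ax": 0,"ay": 0,"az": 0,"claw": -0.73},
    {"tx": 2,"ty": -0.5,"tz": 0,"ax": 0,"ay": 0,"az": 0,"claw": -0.73},
    {"tx": 2,"ty": -0.5,"tz": 0,"ax": 0,"ay": 0,"az": 0,"claw": -0.73},
    {"tx": 2,"ty": -0.5,"tz": 0,"ax": 0,"ay": 0,"az": 0,"claw": -0.73},
    {"tx": 2,"ty": -0.5,"tz": 0,"ax": 0,"ay": 0,"az": 0,"claw": -0.73},
    {"tx": 2,"ty": -0.5,"tz": 0,"ax": 0,"ay": 0,"az": 0,"claw": -0.73},
    {"tx": 2,"ty": -0.5,"tz": 0,"ax": 0,"ay": 0,"az": 0,"claw": -0.73},
    {"tx": 0,"ty": 0,"tz": 0,"ax": 0,"ay": 0,"az": 0,"claw": -0.73},
    {"tx": 0,"ty": 0,"tz": 0,"ax": 0,"ay": 0,"az": 0,"claw": -0.73},
  ],
)

```text
time_s: 5.65
tcp_pos: [0.52, 0.1652, 0.0595]
eef_rot: [-180.0, -0.0, 166.0]
contact_force: [-0.6, -0.9, -0.2]
gripper_width: 0.0123
```

```bash
python3 look.py l3
```

```text
[0.52003777 0.16518437 0.05951363] [-0.56033855 -0.87340477 -0.23256913] 0.012327592107437054
side 321 330
wrist 323 312
```

View pics/l3.png

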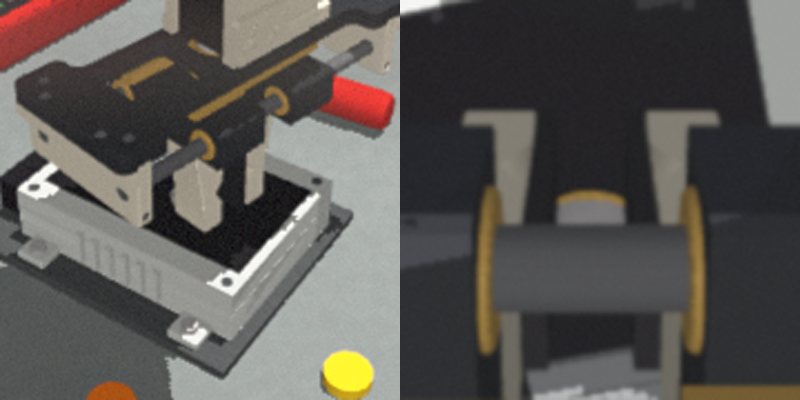

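step_arm(
  increments=[
    {"tx": -1,"ty": 0,"tz": 10,"ax": 0,"ay": 0,"az": 0,"claw": -0.73},
    {"tx": 0,"ty": 0,"tz": 40,"ax": 0,"ay": 0,"az": 0,"claw": -0.73},
    {"tx": -20,"ty": 0,"tz": 40,"ax": 0,"ay": 0,"az": 0,"claw": -0.73},
    {"tx": -30,"ty": 0,"tz": 30,"ax": 0,"ay": 0,"az": 0,"claw": -1},
    {"tx": 0,"ty": 0,"tz": 0,"ax": 0,"ay": 0,"az": 0,"claw": -1},
    {"tx": 0,"ty": 0,"tz": 0,"ax": 0,"ay": 0,"az": 0,"claw": -1},
  ],
)

```text
time_s: 6.35
tcp_pos: [0.469, 0.1657, 0.1813]
eef_rot: [179.8, 0.1, 166.1]
contact_force: [0.3, 0.0, -0.6]
gripper_width: 0.0009
```

```bash
cat > look2.py <<'E'
from h import *
import sys
n=sys.argv[1];s=r.get_state();print(s["tcp_pos"],s["contact_force"],s["gripper_width"])
ims=[]
for cam,w in(("top",50),("wrist",60),("side",90)):
    c=optics.capture(cam);u,v=np.round(proj(c,(.548,.16,.038))).astype(int)
    u=min(max(u,w),639-w);v=min(max(v,w),479-w)
    print(cam,u-w,v-w,400/(2*w));ims.append(cv2.resize(c["image"][v-w:v+w,u-w:u+w],(400,400),interpolation=cv2.INTER_CUBIC))
    P=[world(c,*(proj(c,(.5413,.1601,.0367))+d)) for d in((0,0),(3,0),(-3,0),(0,3),(0,-3))]
    print(np.round(np.array(P)*1e3,1).tolist())
ims[2]=cv2.resize(ims[2],(400,400))
cv2.imwrite(f"pics/{n}.png",cv2.resize(np.hstack(ims),(798,266),interpolation=cv2.INTER_AREA) if len(sys.argv)>2 else np.hstack(ims[:2]))
E
python3 look2.py l4
```

```text
[0.46899274 0.16567438 0.18128769] [ 0.30452111  0.01713052 -0.57580127] 0.0009430024162029683
top 193 225 4.0
[[541.0, 159.7, 39.3], [540.8, 154.1, 41.2], [540.9, 164.8, 39.8], [535.4, 159.0, 42.2], [546.4, 160.1, 37.9]]
wrist 274 252 3.3333333333333335
[[459.5, 173.5, 193.0], [434.2, 178.4, 241.8], [465.8, 171.1, 180.3], [435.8, 177.3, 239.9], [463.4, 173.0, 182.7]]
side 222 234 2.2222222222222223
[[534.7, 170.6, 47.3], [531.0, 169.8, 48.5], [538.9, 170.5, 45.4], [534.0, 171.7, 43.8], [540.6, 161.2, 42.5]]
```

View pics/l4.png

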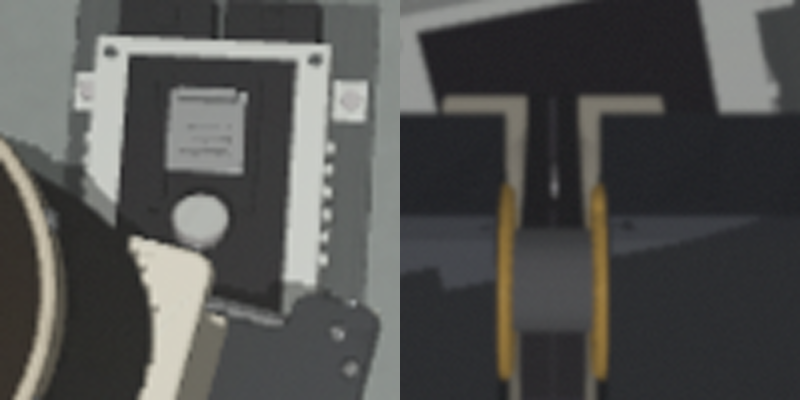

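```bash
cat > fit.py <<'E'
from h import *
c=optics.capture("top");print("wellpix",proj(c,(.5413,.1601,.0367)))
u0,v0=243.2,280.2
Q=np.array([world(c,u,v) for u in range(230,257) for v in range(268,294) if np.hypot(u-u0,v-v0)<5.5])
def show(Q):
    m=np.median(Q,0);A=np.c_[Q[:,:2]-m[:2],np.ones(len(Q))];s=np.linalg.lstsq(A,Q[:,2],rcond=None);print(m,s[0],np.std(Q[:,2]-A@s[0]))
show(Q)
print("cell img at z40",onz(c,u0,v0,.040),"z367",onz(c,u0,v0,.0367))
# reference: bay surface
Q=np.array([world(c,u,v) for u in range(226,232) for v in range(262,276)]);show(Q)
E
python3 fit.py
```

```text
wellpix [243.29629316 279.22874886]
[0.53917883 0.15929758 0.04164933] [-2.64821218 -3.68238263  0.04282378] 0.023006355400330532
cell img at z40 [0.53918395 0.15966409 0.04      ] z367 [0.53958456 0.1602093  0.0367    ]
[0.55935991 0.18646835 0.03752544] [-0.39746073 -4.73891498  0.03956538] 0.014681648360133432
```

```bash
sed -i 's/^    m=np.median/    Q=Q[(Q[:,2]>.025)\&(Q[:,2]<.047)];print(len(Q));m=np.median/' fit.py; sed -i 's/range(226,232) for v in range(262,276)/range(230,233) for v in range(255,268)/' fit.py; python3 fit.py
```

```text
wellpix [243.29629316 279.22874886]
93
[0.53918513 0.1594111  0.04159428] [-0.36510647  0.18909638  0.04147188] 0.001558723560205632
cell img at z40 [0.53918395 0.15966409 0.04      ] z367 [0.53958456 0.1602093  0.0367    ]
39
[0.57371388 0.18304056 0.0380079 ] [-0.06085755 -1.15630961  0.0382766 ] 0.0012217012221896822
```

step_arm(
  increments=[
    {"tx": 20,"ty": 0,"tz": -30,"ax": 0,"ay": 0,"az": 0,"claw": -0.73},
    {"tx": 20,"ty": 0,"tz": -30,"ax": 0,"ay": 0,"az": 0,"claw": -0.73},
    {"tx": 5,"ty": 1,"tz": -30,"ax": 0,"ay": 0,"az": 0,"claw": -0.73},
    {"tx": 0,"ty": 0,"tz": -20,"ax": 0,"ay": 0,"az": 0,"claw": -0.73},
    {"tx": 0,"ty": 0,"tz": -10,"ax": 0,"ay": 0,"az": 0,"claw": -0.73},
    {"tx": 0,"ty": 0,"tz": -1.5,"ax": 0,"ay": 0,"az": 0,"claw": -0.73},
    {"tx": 0,"ty": 0,"tz": 0,"ax": 0,"ay": 0,"az": 0,"claw": -0.73},
    {"tx": 0,"ty": 0,"tz": 0,"ax": 0,"ay": 0,"az": 0,"claw": -0.73},
  ],
)

```text
time_s: 7.4
tcp_pos: [0.5143, 0.1663, 0.058]
eef_rot: [-180.0, 0.0, 166.0]
contact_force: [0.4, 0.4, 0.1]
gripper_width: 0.0117
```

step_arm(
  increments=[
    {"tx": 2,"ty": -0.5,"tz": 0.7,"ax": 0,"ay": 0,"az": 0,"claw": -0.73},
    {"tx": 2,"ty": -0.5,"tz": 0,"ax": 0,"ay": 0,"az": 0,"claw": -0.73},
    {"tx": 2,"ty": -0.5,"tz": 0,"ax": 0,"ay": 0,"az": 0,"claw": -0.73},
    {"tx": 1.5,"ty": -0.4,"tz": 0,"ax": 0,"ay": 0,"az": 0,"claw": -0.73},
    {"tx": 1,"ty": -0.25,"tz": 0,"ax": 0,"ay": 0,"az": 0,"claw": -0.73},
    {"tx": 1,"ty": -0.25,"tz": 0,"ax": 0,"ay": 0,"az": 0,"claw": -0.73},
    {"tx": 0,"ty": 0,"tz": 0,"ax": 0,"ay": 0,"az": 0,"claw": -0.73},
    {"tx": 0,"ty": 0,"tz": 0,"ax": 0,"ay": 0,"az": 0,"claw": -0.73},
  ],
)

```text
time_s: 8.2
tcp_pos: [0.5235, 0.1638, 0.0587]
eef_rot: [-180.0, -0.0, 166.0]
contact_force: [0.4, -0.1, 0.6]
gripper_width: 0.0118
```

```bash
python3 fit.py; python3 -c "
from h import *
c=optics.capture('wrist');u,v=proj(c,(.5413,.1601,.0367));print(u,v,c['depth'][int(v)-8:int(v)+9:2,int(u)-8:int(u)+9:4]);cv2.imwrite('pics/w5.png',c['image'])"
```

```text
wellpix [243.29629316 279.22874886]
0
[nan nan nan] [0. 0. 0.] nan
cell img at z40 [0.53918395 0.15966409 0.04      ] z367 [0.53958456 0.1602093  0.0367    ]
0
[nan nan nan] [0. 0. 0.] nan
320.10711658645374 323.6068962491867 [[0.18065947 0.18061586 0.18023327 0.17960635 0.18123616]
 [0.1805636  0.18070586 0.18040916 0.179824   0.1804556 ]
 [0.18124428 0.1802345  0.18099135 0.18203779 0.18135528]
 [0.08895239 0.08884923 0.08916066 0.08912912 0.08847546]
 [0.0881315  0.08764023 0.08859892 0.08877898 0.08691369]
 [0.08837501 0.08700573 0.08830012 0.08764951 0.08622754]
 [0.08746424 0.0867511  0.08681831 0.08679879 0.08630131]
 [0.086552   0.08680879 0.08724698 0.08766011 0.08594442]
 [0.0868241  0.08659248 0.08620857 0.08614914 0.08627485]]
  return _methods._mean(a, axis=axis, dtype=dtype,
  ret = um.true_divide(
  ret = _var(a, axis=axis, dtype=dtype, out=out, ddof=ddof,
  arrmean = um.true_divide(arrmean, div, out=arrmean,
  ret = ret.dtype.type(ret / rcount)
```

step_arm(
  increments=[
    {"tx": -1,"ty": 0,"tz": 10,"ax": 0,"ay": 0,"az": 0,"claw": -0.73},
    {"tx": 0,"ty": 0,"tz": 40,"ax": 0,"ay": 0,"az": 0,"claw": -0.73},
    {"tx": -30,"ty": 0,"tz": 35,"ax": 0,"ay": 0,"az": 0,"claw": -0.73},
    {"tx": -35,"ty": 0,"tz": 30,"ax": 0,"ay": 0,"az": 0,"claw": -1},
    {"tx": 0,"ty": 0,"tz": 0,"ax": 0,"ay": 0,"az": 0,"claw": -1},
    {"tx": 0,"ty": 0,"tz": 0,"ax": 0,"ay": 0,"az": 0,"claw": -1},
  ],
)

```text
time_s: 8.9
tcp_pos: [0.4575, 0.1644, 0.1756]
eef_rot: [179.8, 0.1, 166.1]
contact_force: [0.2, -0.0, -1.3]
gripper_width: 0.0008
```

```bash
python3 fit.py; python3 look2.py l5
```

```text
wellpix [243.29629316 279.22874886]
94
[0.53997754 0.160622   0.0358986 ] [-0.012248    0.00314801  0.03578512] 0.0016200845554496675
cell img at z40 [0.53918395 0.15966409 0.04      ] z367 [0.53958456 0.1602093  0.0367    ]
39
[0.57366287 0.18312251 0.03896258] [-0.0447672  -1.09382667  0.03841853] 0.0016652105947057
[0.45764895 0.16406229 0.17445432] [ 0.23758    -0.2508233  -0.48939035] 0.0003018227907853451
top 193 225 4.0
[[541.0, 159.6, 39.4], [541.3, 154.8, 36.6], [541.5, 165.7, 34.8], [536.4, 160.4, 33.8], [546.9, 160.6, 34.7]]
wrist 278 266 3.3333333333333335
[[421.8, 177.3, 244.2], [422.1, 177.9, 244.0], [425.7, 175.9, 237.0], [422.1, 177.2, 245.0], [421.6, 177.4, 243.2]]
side 222 234 2.2222222222222223
[[540.6, 161.2, 37.8], [537.1, 160.0, 38.6], [543.9, 162.9, 37.5], [537.5, 166.1, 38.1], [543.5, 156.6, 37.9]]
```

View pics/l5.png

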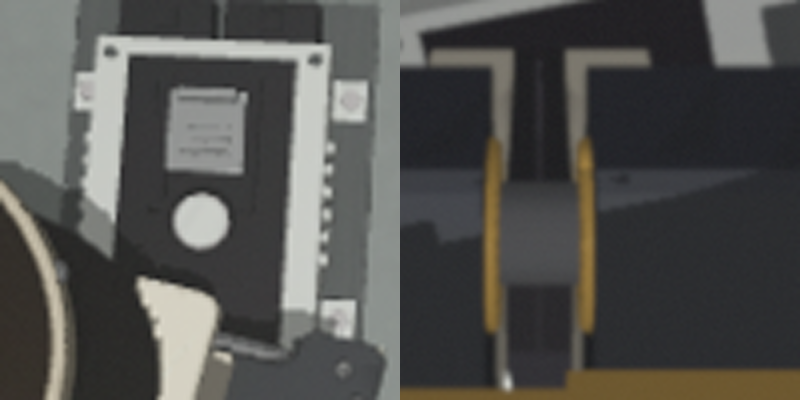

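step_arm(
  increments=[
    {"tx": 32,"ty": -1.5,"tz": 0,"ax": 0,"ay": 0,"az": 3,"claw": -1},
    {"tx": 32,"ty": -1.5,"tz": 0,"ax": 0,"ay": 0,"az": 3,"claw": -1},
    {"tx": 32,"ty": -1.5,"tz": 0,"ax": 0,"ay": 0,"az": 3,"claw": -1},
    {"tx": 32,"ty": -1.5,"tz": 0,"ax": 0,"ay": 0,"az": 3,"claw": -1},
    {"tx": 32,"ty": -1,"tz": 0,"ax": 0,"ay": 0,"az": 0,"claw": -1},
    {"tx": 0,"ty": 0,"tz": -40,"ax": 0,"ay": 0,"az": 0,"claw": -1},
    {"tx": 0,"ty": 0,"tz": -40,"ax": 0,"ay": 0,"az": 0,"claw": -1},
    {"tx": 0,"ty": 0,"tz": -20,"ax": 0,"ay": 0,"az": 0,"claw": -1},
    {"tx": 0,"ty": 0,"tz": -8,"ax": 0,"ay": 0,"az": 0,"claw": -1},
    {"tx": 0,"ty": 0,"tz": 0,"ax": 0,"ay": 0,"az": 0,"claw": -1},
    {"tx": 0,"ty": 0,"tz": 0,"ax": 0,"ay": 0,"az": 0,"claw": -1},
  ],
)

```text
time_s: 10.2
tcp_pos: [0.6184, 0.157, 0.0663]
eef_rot: [180.0, 0.0, 178.0]
contact_force: [0.7, 0.8, 0.3]
gripper_width: 0.0008
```

```bash
sed -i 's/(.53,.165,.04)/(.59,.158,.045)/' look.py; python3 look.py l6
```

```text
[0.61835902 0.15703093 0.06633635] [0.66373467 0.75683928 0.26435662] 0.0008495554382047788
side 284 307
wrist 318 241
```

View pics/l6.png

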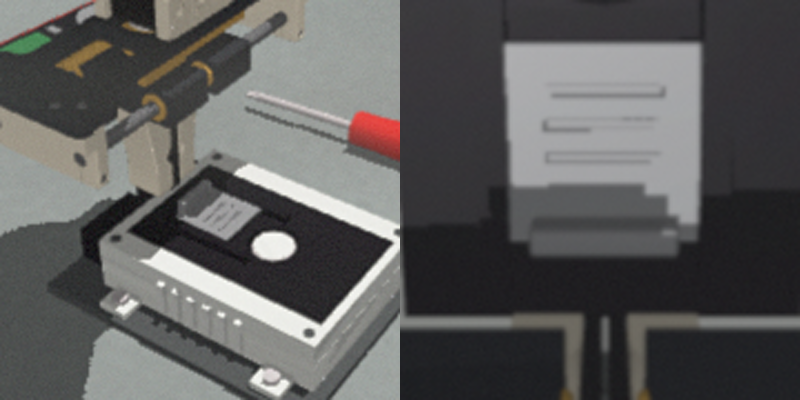

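step_arm(
  increments=[
    {"tx": 0,"ty": 0,"tz": -2.2,"ax": 0,"ay": 0,"az": 0,"claw": -1},
    {"tx": -5,"ty": 0.2,"tz": 0,"ax": 0,"ay": 0,"az": 0,"claw": -1},
    {"tx": -5,"ty": 0.2,"tz": 0,"ax": 0,"ay": 0,"az": 0,"claw": -1},
    {"tx": -5,"ty": 0.2,"tz": 0,"ax": 0,"ay": 0,"az": 0,"claw": -1},
    {"tx": -5,"ty": 0.2,"tz": 0,"ax": 0,"ay": 0,"az": 0,"claw": -1},
    {"tx": -5,"ty": 0.2,"tz": 0,"ax": 0,"ay": 0,"az": 0,"claw": -1},
    {"tx": -5,"ty": 0.2,"tz": 0,"ax": 0,"ay": 0,"az": 0,"claw": -1},
    {"tx": -5,"ty": 0.2,"tz": 0,"ax": 0,"ay": 0,"az": 0,"claw": -1},
    {"tx": 0,"ty": 0,"tz": 0,"ax": 0,"ay": 0,"az": 0,"claw": -1},
  ],
)

```text
time_s: 11.2
tcp_pos: [0.5818, 0.1583, 0.0636]
eef_rot: [180.0, -0.0, 178.0]
contact_force: [0.6, -0.1, 0.2]
gripper_width: 0.0002
```

step_arm(
  increments=[
    {"tx": -4,"ty": 0.2,"tz": 0,"ax": 0,"ay": 0,"az": 0,"claw": -1},
    {"tx": -4,"ty": 0.2,"tz": 0,"ax": 0,"ay": 0,"az": 0,"claw": -1},
    {"tx": -3,"ty": 0,"tz": 0,"ax": 0,"ay": 0,"az": 0,"claw": -1},
    {"tx": -2,"ty": 0,"tz": 0,"ax": 0,"ay": 0,"az": 0,"claw": -1},
    {"tx": 0,"ty": 0,"tz": 0,"ax": 0,"ay": 0,"az": 0,"claw": -1},
    {"tx": 0,"ty": 0,"tz": 0,"ax": 0,"ay": 0,"az": 0,"claw": -1},
  ],
)

```text
time_s: 11.8
tcp_pos: [0.5702, 0.1589, 0.0638]
eef_rot: [180.0, 0.1, 178.0]
contact_force: [4.6, -0.9, -0.3]
gripper_width: 0.0005
```

step_arm(
  increments=[
    {"tx": -1.5,"ty": 0,"tz": 0,"ax": 0,"ay": 0,"az": 0,"claw": -1},
    {"tx": 0,"ty": 0,"tz": 0,"ax": 0,"ay": 0,"az": 0,"claw": -1},
    {"tx": 0,"ty": 0,"tz": 0,"ax": 0,"ay": 0,"az": 0,"claw": -1},
  ],
)

```text
time_s: 12.1
tcp_pos: [0.5699, 0.159, 0.064]
eef_rot: [179.9, 0.2, 178.0]
contact_force: [8.9, -1.9, -2.9]
gripper_width: 0.0006
```

step_arm(
  increments=[
    {"tx": 10,"ty": 0,"tz": 0,"ax": 0,"ay": 0,"az": 0,"claw": -1},
    {"tx": 20,"ty": 0,"tz": 20,"ax": 0,"ay": 0,"az": 0,"claw": -1},
    {"tx": 30,"ty": 0,"tz": 40,"ax": 0,"ay": 0,"az": 0,"claw": -1},
    {"tx": 20,"ty": -30,"tz": 40,"ax": 0,"ay": 0,"az": 0,"claw": -1},
    {"tx": 0,"ty": -45,"tz": 20,"ax": 0,"ay": 0,"az": 0,"claw": -1},
    {"tx": 0,"ty": -45,"tz": 0,"ax": 0,"ay": 0,"az": 0,"claw": -1},
    {"tx": 0,"ty": -45,"tz": 0,"ax": 0,"ay": 0,"az": 0,"claw": -1},
    {"tx": 0,"ty": -45,"tz": 0,"ax": 0,"ay": 0,"az": 0,"claw": -1},
    {"tx": 0,"ty": 0,"tz": 0,"ax": 0,"ay": 0,"az": 0,"claw": -1},
    {"tx": 0,"ty": 0,"tz": 0,"ax": 0,"ay": 0,"az": 0,"claw": -1},
  ],
)

```text
time_s: 13.1
tcp_pos: [0.646, -0.0505, 0.1801]
eef_rot: [180.0, -0.1, 177.9]
contact_force: [0.7, 0.2, -0.1]
gripper_width: 0.0001
```

```bash
python3 look2.py l7 3; python3 -c "
from h import *
c=optics.capture('top')
for X in [(.5593,.1595,.0501),(.5233,.1607,.0411)]:print(proj(c,X))
cv2.imwrite('pics/t7.png',cv2.resize(c['image'][215:330,195:300],None,fx=5,fy=5,interpolation=cv2.INTER_CUBIC))"
```

```text
[ 0.64595624 -0.05053865  0.18008248] [ 0.66369505  0.15517727 -0.12055022] 7.63762666172089e-05
top 193 225 4.0
[[467.4, 61.3, 635.5], [469.5, 62.3, 618.9], [466.4, 61.5, 643.3], [465.3, 60.6, 639.3], [469.8, 62.3, 629.5]]
wrist 519 43 3.3333333333333335
[[541.7, 156.7, 41.3], [541.8, 159.3, 40.9], [541.6, 155.0, 40.5], [543.9, 157.0, 41.5], [539.6, 156.5, 41.1]]
side 222 234 2.2222222222222223
[[537.7, 165.7, 42.4], [535.0, 163.3, 41.9], [540.6, 167.9, 42.6], [534.9, 170.2, 42.4], [541.1, 160.5, 41.8]]
[242.76651959 267.96945863]
[242.18543772 289.19558647]
```

View pics/t7.png

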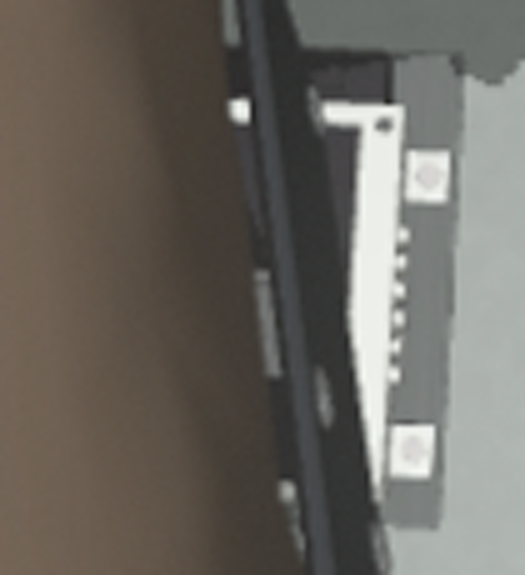

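step_arm(
  increments=[
    {"tx": 0,"ty": -45,"tz": 10,"ax": 0,"ay": 0,"az": 0,"claw": -1},
    {"tx": 0,"ty": -45,"tz": 10,"ax": 0,"ay": 0,"az": 0,"claw": -1},
    {"tx": 0,"ty": -45,"tz": 0,"ax": 0,"ay": 0,"az": 0,"claw": -1},
    {"tx": 0,"ty": -45,"tz": 0,"ax": 0,"ay": 0,"az": 0,"claw": -1},
    {"tx": -20,"ty": -45,"tz": 0,"ax": 0,"ay": 0,"az": 0,"claw": -1},
    {"tx": -20,"ty": -45,"tz": 0,"ax": 0,"ay": 0,"az": 0,"claw": -1},
    {"tx": 0,"ty": 0,"tz": 0,"ax": 0,"ay": 0,"az": 0,"claw": -1},
  ],
)

```text
time_s: 14.0
tcp_pos: [0.6045, -0.3228, 0.2004]
eef_rot: [-180.0, -0.1, 177.8]
contact_force: [0.7, -0.3, 0.2]
gripper_width: 0.0004
```

```bash
python3 -c "
from h import *
c=optics.capture('top')
X0=np.array([[.5593,.1595,.0501],[.5233,.1607,.0411]])
for X in X0:print((proj(c,X)-[195,215])*5)
for q in(0,.002,.004): print(q,(proj(c,X0[0]+[q,0,0])-[195,215])*5)
cv2.imwrite('pics/t8.png',cv2.resize(c['image'][215:330,195:300],None,fx=5,fy=5,interpolation=cv2.INTER_CUBIC))
cv2.imwrite('pics/t8f.png',c['image'])"
```

```text
[238.83259796 264.84729314]
[235.9271886  370.97793233]
0 [238.83259796 264.84729314]
0.002 [239.03521794 259.14763594]
0.004 [239.23766419 253.4528658 ]
```

View pics/t8.png

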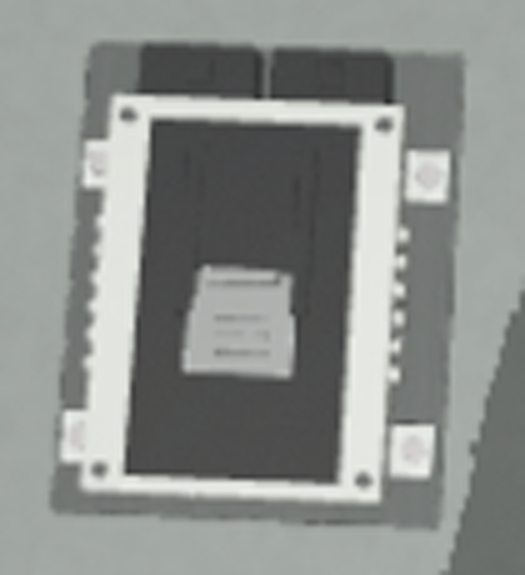

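```bash
python3 -c "
from h import *
print(r.close_job())"
```

```text
the job is handed in; nothing more can be done
None
```

The new cell is in the battery well and the cover is shut over it. I handed the job in at about 14 s of the 54 s allowed; no verdict is reported.

**Cell:** I slid it into the well with the two fingertips held 12 mm apart, never gripping it. After the first push it hung tilted about 0.4 rad on the rear edge of the well. A second push, about 3.5 mm further, dropped it. The top camera's depth then showed its surface at about 36 mm, against 36.7 mm expected, with a slope of about 0.01 rad.

**Cover:** I pushed the ridge until it met a hard stop, where the force rose from 4.6 to 8.9 N with almost no further movement. The arm stopped about 1 mm short of my calculated shut position, which is inside the 2 mm calibration error. The last top view shows both cover edges within about 1 mm of where they should be when shut.

**Other checks:** Before I handed in, the arm was well clear of everything. I kept it away from the old cell, the screwdriver and the meter, but did not measure their positions again. Once the cover was shut the cell could no longer be seen.

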